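# Bolt the pantry hatch behind the spice rack with the hooked rod

### The job

The pantry hatch beside the fondue shelf is shut but not bolted, and its bolt sits under the wire spice rack where the hand cannot get. Take the hooked rod from its birch rest, catch the stem of the bolt's knob from behind with the hook and draw the bolt towards you into its keep until you feel it bottom there, never pulling on it harder than 25 N and never touching it with the gripper. Then unhook, leave the bolt in its keep and lay the rod back in its rest as it lay before, without disturbing the things on the shelf.

Things in the scene. Friction and masses are not known exactly. Their poses are not given: they have to be found in the camera images.
- hook_rod: Loose 140 g hooked rod. Birch handle x -75 to 50 mm, 22 mm wide (y), 26 mm tall (z); then 8 mm dark steel rod straight to x = 200 mm, bent there 34 mm down (-z), the last 10 mm turned back as a lip. Origin: grip point in the handle, on the rod's axis, half-way up, with 25 mm free beside and below it in the rest; centre of mass 80 mm ahead. +x to the hook, +z up, hook hanging down
- rod_hook (a point): Middle of the upright 8 mm bar of the hook: 200 mm along x and 17 mm below hook_rod's origin, same axes. The hook's mouth (open towards the handle) is 26 mm high, centred at this height; its lip reaches 14 mm from here towards the handle; the hook ends 21 mm below here
- rod_rest: Fixed birch cradle, base 215 x 62 x 12 mm; origin on the table below rest_seat. The rod lies along the cradle's +x: the handle's tail on a flat notch 36 mm wide at x = -55 mm, cheeks 16 mm high, the steel in a V notch at x = 115 mm, 45 mm wide at its top; the hook hangs free past the far end
- rest_seat (a point): Where hook_rod's origin is when the rod lies in its rest (axes along the cradle's), 66 mm above the table
- bolt: Steel barrel bolt on the hatch, a fixed upright board face on its +y side. 12 mm bar along x, slides only along x: to -x (towards the robot) into the keep; stays where left; drags at 4 to 5 N, stops dead on the keep's floor. From the origin, on the bar's axis, an 8 mm stem juts out level along -y, ball at its end; a hook has room on it from y = -12 to -38 mm. z is up
- knob (a point): Centre of the 14 mm ball at the end of the bolt's stem, 46 mm along -y from bolt's origin
- bolt_nose (a point): End of the bolt's bar that goes into the keep, on its axis, 68 mm along -x from bolt's origin
- keep: Steel box keep fixed on the hatch's near jamb, 36 mm long. Origin: centre of its mouth, on the bolt's axis; the bolt enters along -x. Its inner floor cannot be seen, and its depth differs from time to time: 14 to 33 mm from the mouth. The bolt is home when its nose stands against that floor
- unit: Fixed drawer unit with shelf and hatch wall; origin on the table, x away from the robot, z up. In its axes, mm: shelf top z 140, x -160 to 250, y -175 to 215; hatch wall x -50 to 250, y 190 to 212, up to z 360; bolt's axis y 178, z 195; wire spice rack over the bolt, hung on the wall only: x -33 to 213, y 57 to 190, z 273 to 309. Space under the rack and in front of it is free
- pot: Burgundy ceramic fondue pot with stub handle on the shelf, 148 mm across, 85 mm high; origin: centre of its underside. Bystander
- burner: Steel burner with snuffer lid and three pot legs on the shelf, 100 mm across, 75 mm high; origin: centre of its underside. Bystander
- bowls: Stack of three stoneware bowls on the shelf, 100 mm across, 68 mm high; origin: centre of its underside. Bystander
- fork_block: Birch block 80 x 45 x 75 mm with six upright fondue forks on the shelf, 170 mm high in all; origin: centre of its underside. Bystander
There are look-alikes about, which are no part of the job. What is shaped like the rod_rest but orange or yellow is not meant.

How it is judged (in metres and radians):
On the way, in this order (a step that is already met when the one before it is completed fails the run):
1. the rod is taken out of its rest (distance between hook_rod and rest_seat above 0.1 m), for 0.2 s.
2. the rod has pulled the bolt up against the floor of its keep (contact force between bolt and keep above 2 N and contact force between hook_rod and bolt above 4 N), for 0.1 s.
At the end, for the whole second after the job is handed in: The bolt's nose is left in the keep, more than 12.5 mm past its mouth; the rod lies still and let go in its rest, its origin within 12 mm of the seat, its axis within 0.09 rad of the cradle's, hook over the far end and pointing down (within 0.2 rad) (x of bolt_nose in the frame of keep below -0.0125 m and distance between hook_rod and rest_seat below 0.012 m and angle between the x axis of hook_rod and the x axis of rod_rest, either way round below 0.09 rad and x of rod_hook in the frame of rod_rest above 0.18 m and angle between hook_rod's own z axis and vertical below 0.2 rad and linear speed of hook_rod below 0.02 m/s); the robot touches nothing.
It fails at once if the rod pulls or pushes on the bolt with more than 25 N (contact force between hook_rod and bolt above 25 N).
It fails at once if the gripper itself touches the bolt (contact force between the fingers and bolt above 0.5 N).
It fails at once if the pot, burner, bowls or fork block is shoved (over 20 mm) or tipped (distance of any of pot, burner, bowls, fork_block from where it was at the start of the episode above 0.02 m or angle between any of pot, burner, bowls, fork_block's own z axis and vertical above 0.3 rad).
It also fails if it takes over 70 s, if anything falls off the work surface, if the arm or the gripper's body presses on something with over 40 N, if the wrist force passes 120 N, or if a joint passes its speed limit or range.

### The arm

A 6-joint arm with a two-finger parallel gripper is mounted at the origin on the work surface. World frame = base frame: x ahead of the robot, y to its left, z up, the work surface at z = 0. Lengths are in m, angles in degrees, forces in N, time in s.
With the tool pointing down it reaches from about 0.375 to 0.9 m from the base axis. Payload 3.1 kg.
Tool frame: the origin (TCP) lies on the centre line of the jaws, within the pads' length; the fingertips stand finger_overhang ahead of it and the grasp point (between the pads) lies 5 mm behind it (finger_overhang is the distance from the TCP to the fingertips, in m); z points along the fingers, y is the line along which they close (so a half turn about z gives the same grasp; the last joint's range is limited). The gripper opens to 87 mm and grips with 3 to 60 N. Pads are 19 mm wide; open, the fingers measure 117 mm over their backs; the gripper's body (75 mm by 190 mm) begins 51 mm behind the grasp point.
Start: joints at [61.622, 30.224, 82.088, -0, 67.689, -10.227], TCP at [0.195, 0.594, 0.237] pointing down, gripper open.
Joint ranges: [-176.69, 176.69], [-43.24, 126.21], [12.49, 139.97], [-82, 262], [0, 151.66], [-163.58, 163.58]. Speed limits (degrees/s): [159.86, 159.86, 180, 180, 180, 180].

### API

Orientations are given as a 3x3 rotation matrix whose columns are the frame's x, y, z axes.
In Python, from rig import read_state, capture, calibration, hand_in, finger_overhang gives the robot as it stands.
- The arm moves only by the tool send_rows, never from a script. Its argument "plan" is a list of rows, each a list of 5 numbers: the closure in counts, from 0 (fully open) to 255 (shut), then the shift along the tool's x, y, z in m, then the turn about the tool's z in rad. A call has 1 to 20 rows; each row shifts and turns the commanded pose from where the row before left it, along the tool's axes as they then stand; what a row does not reach is not made up. A row lasts 1/12 s, in which the tool goes at most 41.7 mm and 7.16 degrees, less where a joint would pass 70% of its speed; a pose out of reach is approached as far as the arm can. A call is refused whole if a number of a shift passes 0.0417 or a number of a turn 0.125, either way. A call with a gripper value outside its range is refused whole. The fingers move at their own pace and stop on an object; the grip force is fixed at half the most. Time passes only in rows, so rows that do not move let the fingers close. It gives the time, the measured TCP pose, the force, the opening and the grip force at its end, in the units of the state.
- read_state(): the state, without advancing time (a new reading comes with each control period).
- capture(name): name is "side" or "top" or "wrist"; returns (picture, depth): 400x640x3 uint8, blue, green, red; 400x640 float32, m along the optical axis (not along the pixel's ray), 0 where there is no reading.
- calibration(name): a dict with "fx", "fy", "cx", "cy" (pixels), "xyz" and "rotation" of the camera in the world. Camera axes: x right, y down, z forward; pixel columns grow to the right and rows downward; lengths in m; the calibration is good to about 2 mm. A picture is of the moment at which its call begins: read the wrist's pose just before it. calibration takes no time and is no camera call; for the wrist camera it gives the pose at the moment of the call.
- hand_in(): hands the job in; it is judged then, once.
The state is a dict: "time_s": time; "joint_positions": joint angles; "qvel": joint speeds; "tau": joint torques, N m; "position": TCP position; "tcp_rot": TCP orientation; "force": force on the tool from outside, world axes, zero at the start; "moment": the same for the moment, N m; "opening": opening from 0.0 (shut) to 1.0 (fully open); "grasp_force": force on a finger pad.
Only numpy, scipy, OpenCV 4.12 (cv2) and the standard library are available. Lean on these libraries where they do the work, as an engineer would, in place of code of your own. Each camera call takes 0.05 s, during which the arm holds its last target. There are 200 camera calls.

## Working session

There is one attempt and no reset: what is moved stays moved. The work goes in short steps, Python scripts to look and compute and a tool call to move; the robot and the scene stay as the last step left them, time stands still between calls to the robot, and variables do not carry over. Pictures are saved under pics/ and viewed, at most 10 in all, crops included, and the job is handed in when it is done.

Besides the shell and the picture viewer there is one more tool, called after "Request:" as name(argument=value, ...), one argument or row to a line, values as JSON. send_rows: Moves the arm, as the interface text tells. Its arguments: {"type":"object","properties":{"plan":{"type":"array","items":{"type":"array","items":{"type":"number"}}}},"required":["plan"]}

```bash
mkdir -p pics; ls
python3 - <<'E'
from rig import *
import cv2, numpy as np
print(read_state(), finger_overhang)
for n in ("side","top"):
    p,d=capture(n); cv2.imwrite(f"pics/{n}0.png",p); np.save(f"{n}0.npy",d)
    c=calibration(n); print(n,c)
E
```

```text
pics
{'time_s': 0.0, 'joint_positions': array([ 6.16204911e+01,  3.02778624e+01,  8.21567336e+01, -9.28900336e-04,
        6.76886378e+01, -1.02262807e+01]), 'qvel': array([ 0.03540631,  0.02729919, -0.02699071,  0.03008713,  0.02812665,
        0.03669035]), 'tau': array([ 8.24344243e-04, -4.40035915e+01, -1.76596177e+01,  6.35028072e-02,
        5.80092939e-02, -1.37900233e-04]), 'position': array([0.19435035, 0.59327372, 0.23558151]), 'tcp_rot': array([[-9.50228438e-01,  3.11552398e-01, -1.00911574e-03],
       [ 3.11553816e-01,  9.50226611e-01, -1.89947240e-03],
       [ 3.67103446e-04, -2.11932655e-03, -9.99997687e-01]]), 'force': array([-0.33940212,  0.27442751, -0.00500319]), 'moment': array([0.0093869 , 0.00778814, 0.04005304]), 'grasp_force': 0.0, 'opening': 0.997916433694881} 0.014
side {'fx': 374.597031068896, 'fy': 374.597031068896, 'cx': 318.30113889862304, 'cy': 201.83849781772707, 'xyz': array([0.90010096, 0.4388745 , 0.98548722]), 'rotation': array([[-0.82877877,  0.43583649, -0.35095912],
       [ 0.55953252,  0.65331344, -0.51000481],
       [ 0.0070076 , -0.6190542 , -0.785317  ]])}
top {'fx': 380.2226701911764, 'fy': 380.2226701911764, 'cx': 319.8188531243463, 'cy': 205.0288372742866, 'xyz': array([ 0.3739036 , -0.13420406,  1.0194439 ]), 'rotation': array([[ 0.0215702 , -0.99222341,  0.12258644],
       [-0.99976217, -0.02101302,  0.00583632],
       [-0.00321503, -0.12268318, -0.99244068]])}
```

View pics/side0.png

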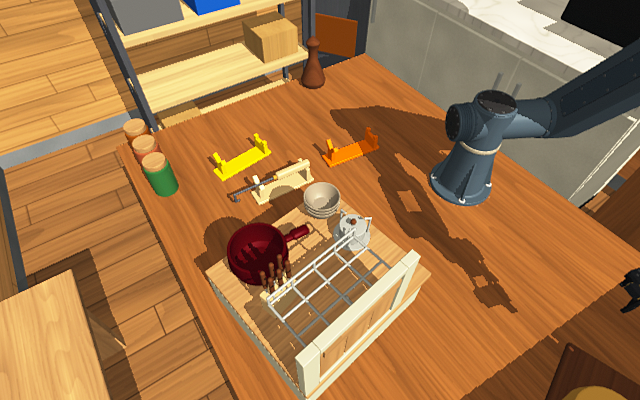

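View pics/top0.png

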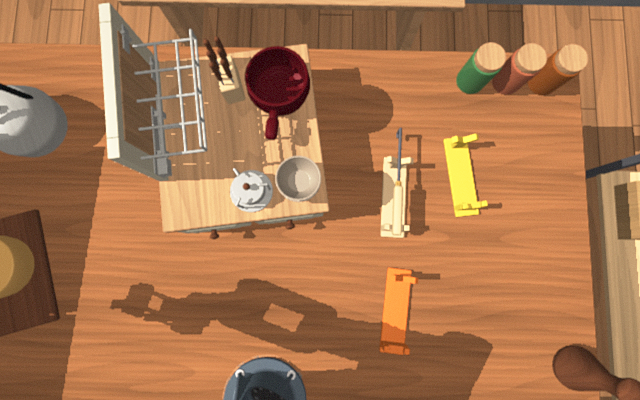

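```bash
cat > h.py <<'E'
from rig import *
import cv2, numpy as np
def cloud(c,d):
    v,u=np.mgrid[:d.shape[0],:d.shape[1]]
    P=np.stack([(u-c["cx"])/c["fx"]*d,(v-c["cy"])/c["fy"]*d,d],-1)
    return P@np.array(c["rotation"]).T+np.array(c["xyz"])
def proj(c,X):
    q=(np.asarray(X)-c["xyz"])@np.array(c["rotation"])
    return np.stack([q[...,0]/q[...,2]*c["fx"]+c["cx"],q[...,1]/q[...,2]*c["fy"]+c["cy"]],-1)
def onz(c,uv,z):
    uv=np.atleast_2d(uv).astype(float)
    r=np.stack([(uv[:,0]-c["cx"])/c["fx"],(uv[:,1]-c["cy"])/c["fy"],np.ones(len(uv))],-1)@np.array(c["rotation"]).T
    return c["xyz"]+r*((z-c["xyz"][2])/r[:,2:])
E
python3 - <<'E'
from h import *
p=cv2.imread("pics/top0.png")
a=cv2.resize(p[0:200,95:235],None,fx=3,fy=3,interpolation=cv2.INTER_CUBIC)
b=cv2.resize(p[115:250,370:420],None,fx=4.4,fy=4.4,interpolation=cv2.INTER_CUBIC)
o=np.zeros((600,660,3),np.uint8); o[:a.shape[0],:a.shape[1]]=a; o[:b.shape[0],430:430+b.shape[1]]=b
cv2.imwrite("pics/crop1.png",o)
c=calibration("top"); d=np.load("top0.npy"); W=cloud(c,d)
# shelf
sh=np.abs(W[...,2]-.140)<.006; sh[:, 335:]=0
n,l,s,_=cv2.connectedComponentsWithStats(sh.astype(np.uint8)); i=1+s[1:,4].argmax()
print(s[i]); pts=W[l==i][:,:2]
hull=cv2.convexHull(pts.astype(np.float32))[:,0]; print(np.round(cv2.approxPolyDP(hull,.012,True)[:,0],4)); print(cv2.minAreaRect(hull))
# wall face
w=(W[...,2]>.2)&(W[...,2]<.355); w[:, 240:]=0
wt=(np.abs(W[...,2]-.36)<.006); wt[:,180:]=0
print("walltop",cv2.minAreaRect(W[wt][:,:2].astype(np.float32)))
r=(W[...,2]>.045)&(W[...,2]<.1);r[:,:375]=0;r[:,425:]=0;r[:110]=0;r[250:]=0
print("rest area pts",r.sum()); 
for col in range(380,414,2):
  print(col,[(rw,round(1000*W[rw,col,2])) for rw in range(125,242,9)])
E
```

```text
[  159    44   170   189 14692]
[[ 0.8814 -0.0839]
 [ 0.8412  0.177 ]
 [ 0.5293  0.2507]
 [ 0.412   0.2327]
 [ 0.4695 -0.1484]]
((0.6471601724624634, 0.0733245313167572), (0.4211094081401825, 0.38949495553970337), 8.554523468017578)
walltop ((0.6792106628417969, 0.2605438530445099), (0.3010479807853699, 0.02425362356007099), 8.343138694763184)
rest area pts 946
380 [(125, 2), (134, 0), (143, 1), (152, 2), (161, 1), (170, 3), (179, -1), (188, -1), (197, -1), (206, 4), (215, -1), (224, -1), (233, 5)]
382 [(125, -2), (134, 4), (143, 1), (152, 2), (161, 6), (170, 1), (179, 4), (188, 9), (197, 13), (206, 12), (215, 15), (224, 10), (233, 15)]
384 [(125, 2), (134, -1), (143, 2), (152, 1), (161, 13), (170, 9), (179, 10), (188, 12), (197, 14), (206, 10), (215, 13), (224, 15), (233, 8)]
386 [(125, 1), (134, 1), (143, -1), (152, -1), (161, 80), (170, 11), (179, 10), (188, 14), (197, 11), (206, 15), (215, 13), (224, 71), (233, 14)]
388 [(125, -1), (134, 0), (143, -4), (152, -2), (161, 81), (170, 11), (179, 11), (188, 12), (197, 15), (206, 12), (215, 11), (224, 15), (233, 13)]
390 [(125, 0), (134
[... 1010 characters left out ...]
125, 1), (134, 1), (143, 1), (152, -1), (161, 74), (170, 13), (179, 12), (188, 10), (197, 17), (206, 12), (215, 12), (224, 1), (233, 0)]
406 [(125, 1), (134, 0), (143, 3), (152, -1), (161, 79), (170, 2), (179, 4), (188, -1), (197, -1), (206, 1), (215, 1), (224, 1), (233, 0)]
408 [(125, -1), (134, 0), (143, 1), (152, -1), (161, 81), (170, -3), (179, 0), (188, -3), (197, 0), (206, -4), (215, 2), (224, 0), (233, 0)]
410 [(125, -3), (134, 2), (143, -2), (152, -1), (161, 83), (170, -2), (179, -1), (188, -1), (197, 1), (206, -1), (215, -4), (224, 2), (233, -2)]
412 [(125, 1), (134, -1), (143, 2), (152, -2), (161, 79), (170, 1), (179, 0), (188, 2), (197, 1), (206, 0), (215, 1), (224, -4), (233, 1)]
```

View pics/crop1.png

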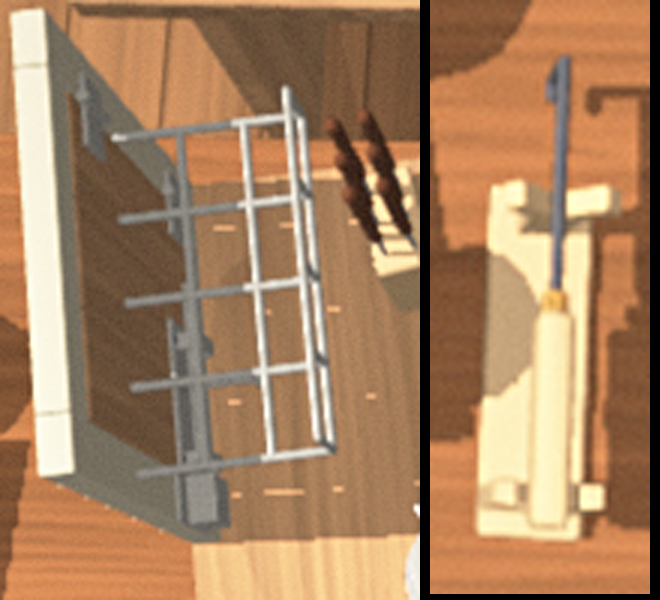

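```bash
cat >> h.py <<'E'
th=np.radians(8.45); UX=np.array([np.cos(th),np.sin(th)]); UY=np.array([-np.sin(th),np.cos(th)]); UO=np.array([.608,.047])
def tou(X):
    X=np.asarray(X); q=X[...,:2]-UO
    return np.stack([q@UX,q@UY,X[...,2]],-1)
def tow(u):
    u=np.asarray(u,float); return np.r_[UO+u[0]*UX+u[1]*UY,u[2]]
E
python3 - <<'E'
from h import *
np.set_printoptions(suppress=True,linewidth=220)
p=cv2.imread("pics/top0.png");c=calibration("top"); d=np.load("top0.npy"); W=cloud(c,d); U=tou(W)*1000
# region around bolt in unit coords
m=(U[...,1]>115)&(U[...,1]<187)&(U[...,2]>165)&(U[...,2]<225)&(U[...,0]>-60)&(U[...,0]<240)
for xb in range(-60,240,6):
    q=U[m&(U[...,0]>=xb)&(U[...,0]<xb+6)]
    if len(q): print(xb,len(q),"y",q[:,1].min().round(),np.median(q[:,1]).round(),q[:,1].max().round(),"z",np.percentile(q[:,2],[0,50,100]).round())
# objects
for name,(u,v) in dict(burner=(250,190),bowls=(298,178),pot=(278,80),forks=(222,65)).items():
    print(name,tou(onz(c,(u,v),.2))[0].round(3))
# rod
r=(W[...,2]>.06)&(W[...,2]<.09);
h=r.copy(); h[:186]=0;h[222:]=0;h[:,:380]=0;h[:,420:]=0
X=W[h]; mid=[]
for rw in range(188,222):
    k=W[rw][h[rw]]
    if len(k)>3: mid.append([k[:,0].mean(),(k[:,1].min()+k[:,1].max())/2])
mid=np.array(mid)
s=(W[...,2]>.055)&(W[...,2]<.078); s[:140]=0;s[158:]=0;s[:,:390]=0;s[:,408:]=0
st=W[s]; print("handle",mid.mean(0),np.polyfit(mid[:,0],mid[:,1],1),"steel",st.mean(0),len(st))
f=np.polyfit(np.r_[mid[:,0],st[:,0]],np.r_[mid[:,1],st[:,1]],1); print("fit",f, np.degrees(np.arctan(f[0])))
# handle extents along rod
e=r.copy(); e[:,:392]=0;e[:,:]&=True
col=slice(396,402)
for rw in list(range(126,140))+list(range(182,190))+list(range(230,244)): print(rw,W[rw,398:401].mean(0).round(3),p[rw,399])
E
```

```text
-54 8 y 168.0 172.0 180.0 z [185. 196. 207.]
-48 57 y 166.0 176.0 187.0 z [183. 206. 221.]
-42 37 y 165.0 171.0 186.0 z [181. 207. 212.]
-36 38 y 166.0 173.0 187.0 z [187. 208. 213.]
-30 38 y 165.0 173.0 187.0 z [186. 208. 219.]
-24 38 y 165.0 173.0 187.0 z [186. 208. 221.]
-18 38 y 166.0 173.0 187.0 z [185. 208. 217.]
-12 4 y 172.0 175.0 178.0 z [196. 197. 200.]
-6 12 y 168.0 179.0 187.0 z [187. 207. 213.]
0 24 y 168.0 178.0 186.0 z [189. 206. 214.]
6 5 y 179.0 183.0 186.0 z [198. 203. 213.]
12 12 y 173.0 183.0 187.0 z [195. 199. 211.]
18 9 y 172.0 180.0 182.0 z [196. 200. 203.]
24 9 y 172.0 181.0 187.0 z [193. 200. 203.]
30 10 y 178.0 184.0 187.0 z [192. 201. 213.]
36 6 y 181.0 183.0 187.0 z [199. 200. 212.]
42 9 y 172.0 180.0 186.0 z [195. 201. 212.]
48 10 y 131.0 179.0 187.0 z [194. 200. 204.]
54 40 y 129.0 155.0 187.0 z [193. 198. 203.]
66 4 y 180.0 181.0 183.0 z [199. 200. 201.]
72 10 y 172.0 180.0 187.0 z [196. 199. 206.]
78 9 y 172.0 181.0 187.0 z [194. 200. 205.]
84 31 y 168.0 176.0 186.0 z [184. 202. 211.]
90 25 y 167.0 179.0 187.0 z [185. 205. 214.]
96 7 y 168.0 173.0 187.
[... 1560 characters left out ...]
38]
187 [ 0.54  -0.326  0.077] [181 235 253]
188 [ 0.537 -0.326  0.079] [184 237 253]
189 [ 0.535 -0.326  0.078] [184 236 253]
230 [ 0.432 -0.326  0.079] [187 241 255]
231 [ 0.43  -0.326  0.079] [187 240 255]
232 [ 0.427 -0.325  0.08 ] [185 240 255]
233 [ 0.425 -0.325  0.081] [174 231 252]
234 [ 0.422 -0.326  0.078] [157 214 241]
235 [ 0.421 -0.331  0.054] [165 222 246]
236 [ 0.42  -0.339  0.013] [189 243 255]
237 [ 0.418 -0.339  0.011] [143 200 242]
238 [ 0.416 -0.341  0.001] [ 89 138 210]
239 [ 0.413 -0.342 -0.   ] [ 81 135 215]
240 [ 0.41  -0.342 -0.001] [ 80 131 206]
241 [ 0.408 -0.342 -0.001] [ 81 130 200]
242 [ 0.405 -0.342  0.   ] [ 88 141 213]
243 [ 0.402 -0.342 -0.   ] [ 89 142 219]
```

Request:
send_rows(
  plan=[
    [0,0,0,-0.041,-0.0705],
    [0,0,0,-0.041,-0.0705],
    [0,0,0,-0.041,-0.0705],
    [0,0,0,-0.041,-0.0705],
    [0,-0.0159,-0.0333,0,0],
    [0,-0.0159,-0.0333,0,0],
    [0,-0.0159,-0.0333,0,0],
    [0,-0.0159,-0.0333,0,0],
    [0,-0.0159,-0.0333,0,0],
    [0,-0.0159,-0.0333,0,0],
    [0,-0.0159,-0.0333,0,0],
    [0,-0.0159,-0.0333,0,0],
    [0,-0.0159,-0.0333,0,0],
    [0,-0.0159,-0.0333,0,0],
    [0,-0.0159,-0.0333,0,0],
    [0,-0.0159,-0.0333,0,0],
    [0,-0.0159,-0.0333,0,0],
    [0,-0.0159,-0.0333,0,0],
  ],
)

```text
time_s: 1.6
position: [0.4008, 0.1185, 0.4004]
tcp_rot: [[-0.999, 0.035, -0.0], [0.035, 0.999, 0.0], [0.0, 0.0, -1.0]]
force: [1.3, 0.8, 0.0]
opening: 0.999
grasp_force: 0.0
```

Request:
send_rows(
  plan=[
    [0,-0.0093,-0.0365,0,0],
    [0,-0.0093,-0.0365,0,0],
    [0,-0.0093,-0.0365,0,0],
    [0,-0.0093,-0.0365,0,0],
    [0,-0.0093,-0.0365,0,0],
    [0,-0.0093,-0.0365,0,0],
    [0,-0.0093,-0.0365,0,0],
    [0,-0.0093,-0.0365,0,0],
    [0,-0.0093,-0.0365,0,0],
    [0,-0.0093,-0.0365,0,0],
    [0,-0.0093,-0.0365,0,0],
    [0,-0.0093,-0.0365,0,0],
    [0,0,0,0.035,0],
    [0,0,0,0.035,0],
    [0,0,0,0.035,0],
    [0,0,0,0.035,0],
    [0,0,0,0,0],
  ],
)

```text
time_s: 3.02
position: [0.4932, -0.3179, 0.2529]
tcp_rot: [[-0.999, 0.035, -0.012], [0.035, 0.999, 0.012], [0.013, 0.011, -1.0]]
force: [-0.0, 1.1, -0.7]
opening: 1.003
grasp_force: 0.0
```

Run:
```python
from h import *
np.set_printoptions(suppress=True,linewidth=200)
print(read_state()["position"]); c=calibration("wrist"); p,d=capture("wrist"); print(c["xyz"],c["rotation"].round(3))
cv2.imwrite("pics/w1.png",p); W=cloud(c,d); np.save("w1.npy",W)
h=(W[...,2]>.072)&(W[...,2]<.09)
o=p.copy(); o[h]=o[h]//2+np.array([127,0,0],np.uint8); cv2.imwrite("pics/w1.png",o)
for a,b in [(.44,.46),(.46,.48),(.48,.50),(.5,.52),(.52,.54),(.56,.58),(.61,.63),(.63,.65),(.66,.68)]:
    k=(W[...,0]>a)&(W[...,0]<b)&(W[...,2]>.055)&(W[...,2]<.09)&(abs(W[...,1]+.325)<.03); q=W[k]
    if len(q): print(a,len(q),q[:,1].min(),q[:,1].mean(),q[:,1].max(),np.median(q[:,2]))
```

```text
[ 0.49315865 -0.3179189   0.25287038]
[ 0.41428509 -0.31897806  0.40232284] [[ 0.035  0.959  0.28 ]
 [ 0.999 -0.037  0.001]
 [ 0.011  0.279 -0.96 ]]
0.44 481 -0.35497561276079365 -0.3242591575840608 -0.2956558522077528 0.07786763468106317
0.46 334 -0.33596863380368314 -0.3253023770797805 -0.3146332668375022 0.07873077948826696
0.48 320 -0.33705255937246187 -0.32603185741256546 -0.31526753032892146 0.07856883894825484
0.5 303 -0.33811292421339423 -0.3268961133403937 -0.31596975330974625 0.0785456435970105
0.52 281 -0.33907380792814573 -0.3283636126126576 -0.3178755659559573 0.07847213750221577
0.56 101 -0.3338000142593039 -0.3295518089687311 -0.32542964856607814 0.06920899376940937
0.63 12 -0.3355514600402299 -0.33252124293861046 -0.32889638565191065 0.06931360025813713
0.66 74 -0.3369437120487021 -0.3330956828599076 -0.3293213034997968 0.06913820131823353
```

View pics/w1.png

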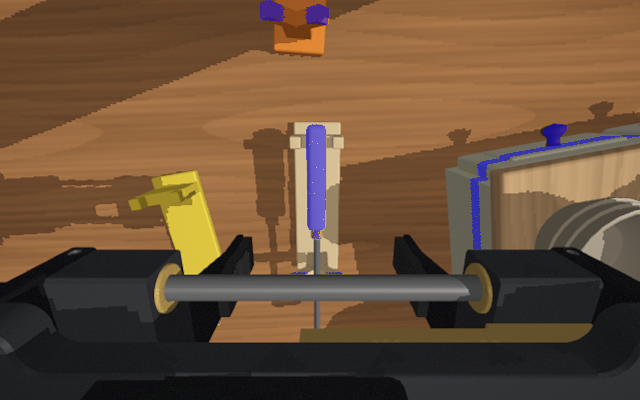

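Request:
send_rows(
  plan=[
    [0,0,-0.0025,0.02,0],
    [0,0,0,0.03,0],
    [0,0,0,0.03,0],
    [0,0,0,0.03,0],
    [0,0,0,0.03,0],
    [0,0,0,0.01,0],
    [0,0,0,0,0],
    [0,0,0,0,0],
    [0,0,0,0,0],
  ],
)

```text
time_s: 3.82
position: [0.4988, -0.3253, 0.1132]
tcp_rot: [[-0.999, 0.035, 0.004], [0.035, 0.999, -0.004], [-0.004, -0.003, -1.0]]
force: [-0.2, 0.4, 0.5]
opening: 1.001
grasp_force: 0.0
```

Run:
```python
from h import *
np.set_printoptions(suppress=True,linewidth=200)
print(read_state()["position"]); c=calibration("wrist"); p,d=capture("wrist"); 
W=cloud(c,d)
for a,b in [(.42,.43),(.44,.46),(.46,.48),(.48,.50),(.5,.52),(.52,.54),(.56,.58)]:
    k=(W[...,0]>a)&(W[...,0]<b)&(W[...,2]>.055)&(W[...,2]<.09)&(abs(W[...,1]+.325)<.03); q=W[k]
    if len(q): print(a,len(q),q[:,0].min(),q[:,1].min(),q[:,1].mean(),q[:,1].max(),np.median(q[:,2]))
```

```text
[ 0.49875948 -0.32533061  0.11315479]
0.42 543 0.4200143589094659 -0.33470011826992474 -0.3238390865560088 -0.31319718504217076 0.0781634719828159
0.44 1403 0.4400124353705574 -0.35499622945898957 -0.32380954326688066 -0.2950891477576095 0.07813717784591862
0.46 939 0.46003252266900574 -0.3366493900842185 -0.325418596570599 -0.31436883714626984 0.07863375150766228
0.48 873 0.48000115573510244 -0.33743907600360673 -0.32629168035378014 -0.3153924608288841 0.07864838195453328
0.5 773 0.5000287212681485 -0.3377672024744509 -0.3269026275116491 -0.3156403078450465 0.07868225153975178
0.52 269 0.5200295546513228 -0.3382294763453851 -0.3272119185489999 -0.3167882225595868 0.07839839922952507
0.56 217 0.5600819282063239 -0.33371279226724887 -0.3296367913242059 -0.3250778046868713 0.06939761192252317
```

Request:
send_rows(
  plan=[
    [0,0.002,-0.001,0.025,0],
    [0,0,0,0.025,0],
    [0,0,0,0.001,0],
    [0,0,0,0,0],
    [0,0,0,0,0],
    [255,0,0,0,0],
    [255,0,0,0,0],
    [255,0,0,0,0],
    [255,0,0,0,0],
    [255,0,0,0,0],
    [255,0,0,0,0],
    [255,0,0,0,0],
    [255,0,0,0,0],
    [255,0,0,0,0],
    [255,0,0,0,0],
  ],
)

```text
time_s: 5.12
position: [0.495, -0.3248, 0.0595]
tcp_rot: [[-0.999, 0.035, -0.0], [0.035, 0.999, 0.0], [0.0, 0.0, -1.0]]
force: [-0.1, -0.2, 0.8]
opening: 0.326
grasp_force: 0.0
```

Run:
```python
from h import *
np.set_printoptions(suppress=True,linewidth=200)
s=read_state();print(s["position"],s["grasp_force"],s["force"],s["moment"]); c=calibration("wrist"); p,d=capture("wrist"); 
W=cloud(c,d)
k=(W[...,2]>.072)&(W[...,2]<.084)&(abs(W[...,1]+.324)<.009)&(W[...,0]<.47); q=W[k]; print(np.percentile(q[:,0],[0,1,2,50]))
```

```text
[ 0.49504648 -0.32479352  0.05947927] 0.0 [-0.0731981  -0.23702538  0.7705634 ] [-0.03066432  0.03380739 -0.01847518]
[0.41985342 0.42048167 0.4210002  0.44309916]
```

Request:
send_rows(
  plan=[
    [255,0,0,0,0],
    [255,0,0,0,0],
    [255,0,0,0,0],
    [255,0,0,0,0],
    [255,0,0,0,0],
    [255,0,0,0,0],
  ],
)

```text
time_s: 5.67
position: [0.495, -0.3247, 0.0595]
tcp_rot: [[-0.999, 0.035, -0.0], [0.035, 0.999, 0.0], [0.0, 0.0, -1.0]]
force: [-0.1, 1.0, -1.1]
opening: 0.25
grasp_force: 30.0
```

Request:
send_rows(
  plan=[
    [255,0,0,-0.005,0],
    [255,0,0,-0.01,0],
    [255,0,0,-0.015,0],
    [255,0,0,-0.02,0],
    [255,0,0,-0.025,0],
    [255,0,0,-0.025,0],
    [255,0,0,-0.025,0],
    [255,0,0,-0.025,0],
    [255,0,0,-0.025,0],
    [255,0,0,-0.025,0],
    [255,0,0,-0.025,0],
    [255,0,0,-0.015,0],
    [255,0,0,-0.01,0],
    [255,0,0,0,0],
    [255,0,0,0,0],
    [255,0,0,0,0],
    [255,0,0,0,0],
  ],
)

```text
time_s: 7.08
position: [0.4944, -0.3241, 0.3079]
tcp_rot: [[-0.999, 0.035, -0.003], [0.035, 0.999, 0.002], [0.003, 0.002, -1.0]]
force: [-0.4, 0.1, -1.8]
opening: 0.252
grasp_force: 30.0
```

```bash
cat > rod.py <<'E'
from h import *
def rod(n="top"):
    s=read_state(); c=calibration(n); p,d=capture(n); W=cloud(c,d)
    q=(W-s["position"])@s["tcp_rot"]  # tool frame; tool x = -rod x, tool z down
    r=np.stack([-q[...,0],q[...,1],-q[...,2]],-1)*1000
    return s,p,W,r
E
python3 - <<'E'
from rod import *
np.set_printoptions(suppress=True,linewidth=200)
s,p,W,r=rod(); cv2.imwrite("pics/t2.png",p); print(s["position"],s["force"],s["moment"],s["grasp_force"])
for a in range(50,210,10):
    k=(r[...,0]>a)&(r[...,0]<a+10)&(abs(r[...,1])<25)&(abs(r[...,2])<60); q=r[k]
    if len(q): print(a,len(q),q[:,1].mean().round(1),np.median(q[:,2]).round(1),q[:,0].max())
cv2.imwrite("pics/t2c.png",cv2.resize(p[60:260,300:500],None,fx=3,fy=3))
E
```

```text
[ 0.49435296 -0.32414551  0.30789643] [-0.42558025  0.05792671 -1.84190121] [0.02304455 0.07783631 0.01802383] 29.99757857993245
80 10 2.0 9.1 89.67790114451135
90 20 1.4 10.1 99.48124933236777
100 20 1.4 9.6 109.83682490807624
110 20 1.7 9.6 119.71459254567202
120 24 1.2 8.9 129.94715136801744
130 25 1.3 9.0 139.80339822462787
140 24 1.3 9.4 149.4685965027755
150 23 1.2 9.6 159.55996462602587
160 20 0.9 9.4 169.81394846219868
170 19 0.9 9.4 179.1797614600417
180 29 1.3 7.9 189.49594102742566
190 56 2.1 -6.3 199.93938789853388
200 2 2.8 -4.5 201.4006602027977
```

Request:
send_rows(
  plan=[
    [255,0,0,-0.02,-0.0455],
    [255,0,0,-0.03,-0.0455],
    [255,0,0,-0.03,-0.0455],
    [255,0,0,-0.0125,-0.0455],
    [255,-0.0026,0.0193,0,0],
    [255,-0.0036,0.0268,0,0],
    [255,-0.0036,0.0268,0,0],
    [255,-0.0036,0.0268,0,0],
    [255,-0.0036,0.0268,0,0],
    [255,-0.0036,0.0268,0,0],
    [255,-0.0036,0.0268,0,0],
    [255,-0.0036,0.0268,0,0],
    [255,-0.0036,0.0268,0,0],
    [255,-0.0036,0.0268,0,0],
    [255,-0.0036,0.0268,0,0],
    [255,-0.0036,0.0268,0,0],
    [255,-0.0036,0.0268,0,0],
    [255,-0.0036,0.0268,0,0],
    [255,-0.001,0.0075,0,0],
    [255,0,0,0,0],
  ],
)

```text
time_s: 8.8
position: [0.4893, 0.0555, 0.4013]
tcp_rot: [[-0.989, -0.15, -0.002], [-0.15, 0.989, 0.001], [0.002, 0.001, -1.0]]
force: [-0.3, -0.1, -1.8]
opening: 0.25
grasp_force: 30.0
```

Request:
send_rows(
  plan=[
    [255,0,0,0,0],
    [255,0,0,0,0],
  ],
)

```text
time_s: 8.97
position: [0.49, 0.0527, 0.4016]
tcp_rot: [[-0.989, -0.146, -0.001], [-0.146, 0.989, -0.001], [0.001, -0.001, -1.0]]
force: [-0.5, -0.4, -2.2]
opening: 0.249
grasp_force: 30.0
```

Run:
```python
from rod import *
np.set_printoptions(suppress=True,linewidth=200)
s,p,W,r=rod(); cv2.imwrite("pics/t3.png",p[0:260,60:380].repeat(2,0).repeat(2,1)); print(s["position"],s["tcp_rot"].round(4),tou(s["position"]),s["force"],s["moment"])
for a in range(50,210,10):
    k=(r[...,0]>a)&(r[...,0]<a+10)&(abs(r[...,1])<25)&(abs(r[...,2])<60); q=r[k]
    if len(q): print(a,len(q),q[:,1].mean().round(1),np.median(q[:,2]).round(1),q[:,0].max())
k=(r[...,0]>195)&(r[...,0]<215)&(abs(r[...,1])<10)&(abs(r[...,2])<60);print(np.sort(r[k][:,0])[-10:])
U=tou(W)*1000
for nm,m in [("stem",(U[...,1]>125)&(U[...,1]<165)&(U[...,2]>183)&(U[...,2]<215)&(U[...,0]>0)&(U[...,0]<140))]:
    q=U[m]; print(nm,len(q),np.percentile(q,[0,25,50,75,100],axis=0).round(1))
```

```text
[0.49000131 0.05274997 0.40164238] [[-0.9893 -0.1459 -0.0008]
 [-0.1459  0.9893 -0.0007]
 [ 0.0009 -0.0006 -1.    ]] [-0.11587281  0.02302702  0.40164238] [-0.47422556 -0.44053874 -2.21296108] [0.01398753 0.11404486 0.01050577]
90 18 -0.5 9.7 99.65697685962967
100 28 -0.4 9.0 109.81336148673778
110 28 -0.6 9.4 119.55854912787612
120 29 -0.5 9.7 129.62885034091533
130 27 -0.3 9.3 139.94467844109562
140 27 -0.5 9.5 149.61977501979175
150 28 -0.7 9.7 159.7701787821198
160 27 -0.3 9.7 169.95055391170857
170 28 -0.4 9.2 179.77188564040534
180 42 -0.2 8.1 189.9173015751436
190 71 -0.8 -12.2 199.79951678157911
200 9 -1.1 7.1 203.97804471156797
[199.79951678 200.09310238 200.23416471 200.60212305 200.66379007 201.49188357 201.77406727 201.99038317 203.18994912 203.97804471]Traceback (most recent call last):
  File "<stdin>", line 10, in <module>
    return _quantile_unchecked(
        a, q, axis, out, overwrite_input, method, keepdims, weights)
    return _ureduce(a,
                    func=_quantile_ureduce_func,
    ...<5 lines>...
                    overwrite_input=overwrite_input,
                    method=method)
    r = func(a, **kwargs)
    result = _quantile(arr,
                       quantiles=q,
    ...<2 lines>...
                       out=out,
                       weights=wgt)
    slices_having_nans = np.isnan(arr[-1, ...])
                                  ~~~^^^^^^^^^
IndexError: index -1 is out of bounds for axis 0 with size 0
```

View pics/t3.png

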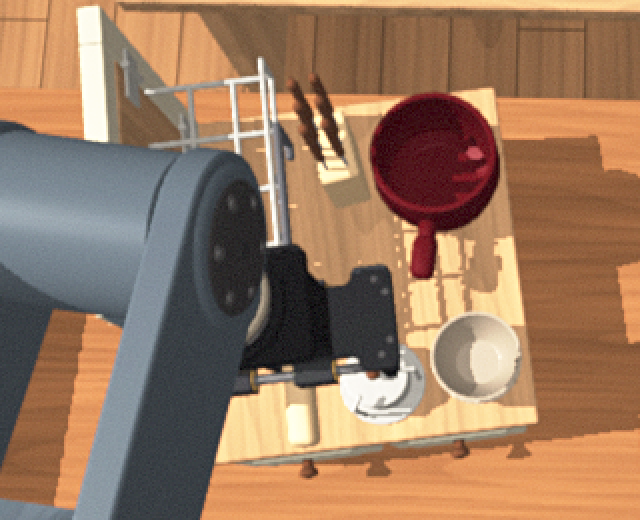

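Run:
```python
from h import *
np.set_printoptions(suppress=True,linewidth=200)
c=calibration("top"); U=tou(cloud(c,np.load("top0.npy")))*1000
m=(U[...,2]>183)&(U[...,2]<215)&(U[...,0]>30)&(U[...,0]<80)
for a,b in [(120,140),(140,150),(150,166)]:
    q=U[m&(U[...,1]>a)&(U[...,1]<b)]; print(a,len(q)); 
    if len(q): print(np.percentile(q,[0,25,50,75,100],axis=0).round(1))
w=(U[...,2]>215)&(U[...,2]<350)&(U[...,1]>180)&(U[...,0]>-60)&(U[...,0]<250)
print("wall face y",np.percentile(U[w][:,1],[5,25,50,75]))
t=np.abs(U[...,2]-360)<6; q=U[t&(U[...,1]>150)&(U[...,0]>-70)]; print("walltop",np.percentile(q,[1,50,99],axis=0).round(1))
```

```text
120 11
[[ 53.4 129.  197. ]
 [ 55.  131.2 199. ]
 [ 56.7 132.7 199.8]
 [ 57.5 135.1 200.8]
 [ 58.  139.5 203.2]]
140 7
[[ 56.7 142.4 195.2]
 [ 57.1 144.7 195.6]
 [ 58.  147.1 196.2]
 [ 58.7 148.5 196.6]
 [ 59.6 149.5 198.3]]
150 13
[[ 57.2 150.3 193.2]
 [ 57.6 154.  196.1]
 [ 57.7 157.7 198.1]
 [ 58.3 164.2 198.7]
 [ 59.3 165.7 201.9]]
wall face y [188.23527643 189.9950057  190.49768256 190.99882467]
walltop [[-46.2 189.4 354.7]
 [ 95.  199.3 360.2]
 [247.4 211.6 362.9]]
```

Request:
send_rows(
  plan=[
    [255,0,0,0.02,0],
    [255,0,0,0.025,0],
    [255,0,0,0.025,0],
    [255,0,0,0.025,0],
    [255,0,0,0.025,0],
    [255,0,0,0.02,0],
    [255,0,0,0.0145,0],
    [255,0,0,0,0],
    [255,0,0,0,0],
    [255,0,0,0,0],
    [255,0,0,0,0],
  ],
)

```text
time_s: 9.93
position: [0.4911, 0.0532, 0.2489]
tcp_rot: [[-0.989, -0.146, 0.003], [-0.146, 0.989, -0.0], [-0.003, -0.001, -1.0]]
force: [-0.4, -0.3, -1.7]
opening: 0.247
grasp_force: 30.0
```

Request:
send_rows(
  plan=[
    [255,0,0.005,0,0],
    [255,0,0.01,0,0],
    [255,0,0.014,0,0],
    [255,0,0.015,0,0],
    [255,0,0.015,0,0],
    [255,0,0.015,0,0],
    [255,0,0.015,0,0],
    [255,0,0.015,0,0],
    [255,0,0.01,0,0],
    [255,0,0.008,0,0],
    [255,0,0.005,0,0],
    [255,0,0.002,0,0],
    [255,0,0,0,0],
    [255,0,0,0,0],
    [255,0,0,0,0],
    [255,0,0,0,0],
    [255,0,0,0,0],
  ],
)

```text
time_s: 11.35
position: [0.4711, 0.1809, 0.2475]
tcp_rot: [[-0.989, -0.146, -0.0], [-0.146, 0.989, -0.0], [0.0, -0.0, -1.0]]
force: [0.7, -0.5, -1.1]
opening: 0.249
grasp_force: 30.0
```

Run:
```python
from rod import *
np.set_printoptions(suppress=True,linewidth=200)
for n in ("top","side"):
    s,p,W,r=rod(n); print(s["position"],tou(s["position"]),s["force"])
    U=tou(W)*1000
    k=(abs(r[...,1])<25)&(abs(r[...,2])<30)&(r[...,0]>150)&(r[...,0]<215); print(n,k.sum())
    if k.sum(): print(np.percentile(U[k],[1,50,99],axis=0).round(1))
    cv2.imwrite(f"pics/{n}4.png",p)
```

```text
[0.47112078 0.18086695 0.24750528] [-0.11572208  0.15252764  0.24750528] [ 0.67149063 -0.48564486 -1.10249809]
top 105
[[ 37.6 132.7 218.9]
 [ 78.9 149.4 253.2]
 [ 94.2 172.7 277.5]]
[0.47110917 0.18092478 0.24753829] [-0.11572506  0.15258655  0.24753829] [ 0.47975666 -0.15300113 -1.51844576]
side 154
[[ 34.6 131.1 221.2]
 [ 69.3 152.9 256.8]
 [ 94.8 167.2 277.4]]
```

Request:
send_rows(
  plan=[
    [255,0,0,0.004,0],
    [255,0,0,0.006,0],
    [255,0,0,0.007,0],
    [255,0,0,0.007,0],
    [255,0,0,0.007,0],
    [255,0,0,0.005,0],
    [255,0,0,0.004,0],
    [255,0,0,0,0],
    [255,0,0,0,0],
    [255,0,0,0,0],
    [255,0,0,0,0],
  ],
)

```text
time_s: 12.37
position: [0.4713, 0.1814, 0.2079]
tcp_rot: [[-0.989, -0.147, 0.001], [-0.147, 0.989, 0.0], [-0.001, 0.0, -1.0]]
force: [0.2, -0.2, -1.0]
opening: 0.251
grasp_force: 30.0
```

Run:
```python
from rod import *
np.set_printoptions(suppress=True,linewidth=200)
s,p,W,r=rod("top"); print(s["position"],tou(s["position"]),s["force"],s["moment"])
cv2.imwrite("pics/c5.png",cv2.resize(p[0:170,95:235],None,fx=4,fy=3.5,interpolation=cv2.INTER_CUBIC))
k=(abs(r[...,1])<15)&(r[...,2]<14)&(r[...,2]>3)&(r[...,0]>60)&(r[...,0]<185)
print(k.sum(),np.median(r[k],axis=0))
```

```text
[0.47131805 0.18139949 0.20790905] [-0.11544869  0.15302542  0.20790905] [ 0.18630963 -0.24714949 -1.01742146] [-0.00302096  0.13412941 -0.04053489]
191 [123.05339697  -0.77286599   9.39093842]
```

View pics/c5.png

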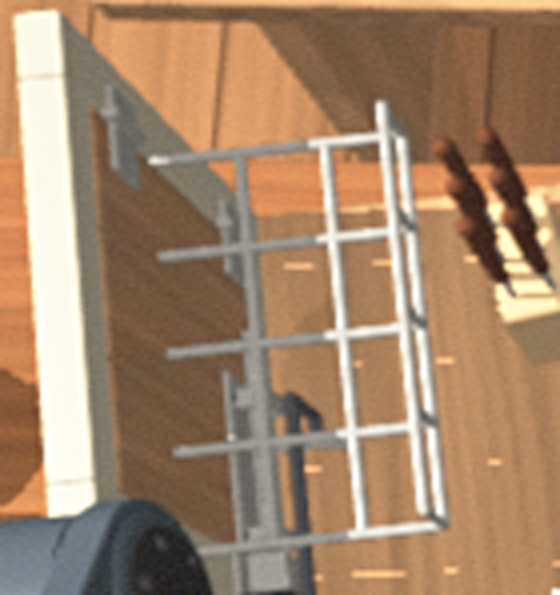

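Run:
```python
from rod import *
c=calibration("top")
for n,u in dict(hooktop=(.0845,.1523,.212),hookbot=(.0845,.1523,.174),lip=(.0705,.1523,.178),ball=(.0575,.132,.195),stemroot=(.0575,.172,.195),rodmid=(-.02,.1523,.212)).items():
    q=proj(c,tow(u)); print(n,q.round(1),((q-[95,0])*[4,3.5]).round())
s,p,W,r=rod("top"); U=tou(W)*1000
m=(U[...,0]>45)&(U[...,0]<110)&(U[...,1]>120)&(U[...,1]<168)&(U[...,2]>160)&(U[...,2]<230)
for v,u in np.argwhere(m): print(v,u,U[v,u].round(),p[v,u])
```

```text
hooktop [168.  113.9] [292. 399.]
hookbot [174.6 119.9] [318. 419.]
lip [174.4 125.1] [318. 438.]
ball [181. 127.] [344. 445.]
stemroot [163.2 129.2] [273. 452.]
rodmid [171.7 159.8] [307. 559.]
112 162 [ 94. 168. 205.] [105 109 109]
112 167 [ 86. 151. 220.] [76 83 93]
113 166 [ 84. 154. 219.] [82 85 95]
113 167 [ 85. 153. 216.] [82 83 79]
113 168 [ 85. 151. 215.] [72 66 66]
114 165 [ 95. 168. 188.] [86 87 90]
114 166 [ 83. 155. 216.] [81 75 77]
114 167 [ 82. 152. 218.] [82 78 78]
114 168 [ 81. 150. 220.] [71 65 65]
114 169 [ 83. 149. 214.] [57 55 53]
114 170 [ 86. 150. 207.] [65 74 89]
115 164 [ 90. 168. 195.] [ 96  98 100]
115 166 [ 80. 155. 218.] [86 85 85]
115 167 [ 80. 152. 219.] [81 75 77]
115 168 [ 80. 151. 217.] [74 69 69]
115 169 [ 80. 149. 215.] [59 56 55]
115 170 [ 82. 149. 210.] [48 48 48]
115 171 [ 87. 151. 199.] [66 76 90]
116 166 [ 79. 156. 215.] [82 81 82]
116 167 [ 78. 153. 218.] [80 75 78]
116 168 [ 77. 151. 217.] [77 74 78]
116 169 [ 79. 150. 213.] [63 60 61]
116 170 [ 82. 150. 206.] [59 54 54]
116 171 [ 83. 150. 201.] [53 53 53]
116 172 [ 85. 149. 196.] [60 68 80]
[... 2888 characters left out ...]
3. 218.] [78 75 74]
128 169 [ 49. 150. 219.] [74 71 70]
128 170 [ 52. 151. 212.] [79 78 89]
128 171 [ 57. 153. 198.] [109 127 149]
128 172 [ 57. 152. 197.] [116 135 161]
128 173 [ 57. 150. 195.] [108 131 160]
128 174 [ 57. 148. 195.] [105 130 158]
128 175 [ 57. 146. 195.] [ 99 125 155]
128 179 [ 55. 136. 197.] [ 96 124 156]
128 180 [ 54. 133. 198.] [105 126 146]
128 181 [ 54. 131. 199.] [112 129 146]
129 166 [ 57. 165. 196.] [ 92 115 144]
129 167 [ 47. 154. 220.] [ 82  88 100]
129 168 [ 48. 153. 217.] [81 76 76]
129 169 [ 47. 150. 218.] [75 71 71]
129 170 [ 48. 149. 216.] [71 79 89]
130 167 [ 46. 155. 217.] [ 86  98 119]
130 168 [ 46. 153. 217.] [85 81 82]
130 170 [ 46. 150. 215.] [61 68 80]
```

Request:
send_rows(
  plan=[
    [255,0.003,0,0,0],
    [255,0.004,0,0,0],
    [255,0.004,0,0,0],
    [255,0.003,0,0,0],
    [255,0.001,0,0,0],
    [255,0,0,0,0],
    [255,0,0,0,0],
  ],
)

```text
time_s: 13.05
position: [0.4561, 0.1791, 0.2076]
tcp_rot: [[-0.989, -0.147, -0.0], [-0.147, 0.989, 0.0], [0.0, 0.0, -1.0]]
force: [-0.2, 0.3, -1.6]
opening: 0.248
grasp_force: 30.0
```

Request:
send_rows(
  plan=[
    [255,0.0007,0,0,0],
    [255,0.0007,0,0,0],
    [255,0.0007,0,0,0],
    [255,0.0007,0,0,0],
    [255,0.0007,0,0,0],
    [255,0.0007,0,0,0],
    [255,0.0007,0,0,0],
    [255,0.0007,0,0,0],
  ],
)

```text
time_s: 13.72
position: [0.4512, 0.1784, 0.2077]
tcp_rot: [[-0.989, -0.147, 0.001], [-0.147, 0.989, 0.0], [-0.001, 0.0, -1.0]]
force: [5.4, 1.2, -2.1]
opening: 0.252
grasp_force: 30.0
```

```bash
python3 -c "
from h import *
s=read_state();print(tou(s['position'])*1000,s['force'],s['moment'],s['joint_positions'].round(3),s['tau'].round(2))"
```

```text
[-135.84002508  152.97289366  207.72731189] [ 5.41291022  1.1717001  -2.13780297] [ 0.10091885 -0.52383676  0.00910977] [  8.343  21.914 103.626   0.     54.382 -90.087] [ 4.900e-01 -3.418e+01 -1.189e+01 -3.000e-02  1.240e+00  0.000e+00]
```

Request:
send_rows(
  plan=[
    [255,0.001,0,0,0],
    [255,0.001,0,0,0],
    [255,0.001,0,0,0],
    [255,0.001,0,0,0],
    [255,0.001,0,0,0],
    [255,0.001,0,0,0],
    [255,0.001,0,0,0],
    [255,0.001,0,0,0],
    [255,0.001,0,0,0],
    [255,0.001,0,0,0],
    [255,0.001,0,0,0],
    [255,0.001,0,0,0],
  ],
)

```text
time_s: 14.72
position: [0.4387, 0.1765, 0.2076]
tcp_rot: [[-0.989, -0.147, 0.0], [-0.147, 0.989, -0.0], [-0.0, -0.0, -1.0]]
force: [3.8, 0.9, -0.8]
opening: 0.244
grasp_force: 30.0
```

```bash
python3 -c "
from h import *
s=read_state();print(tou(s['position'])*1000,s['force'],s['moment'],s['joint_positions'].round(3),s['tau'].round(2))"
```

```text
[-148.45890844  152.98577819  207.57544284] [ 3.82135107  0.8560794  -0.81289347] [ 0.09907932 -0.63885782 -0.00134148] [ 8.3430e+00  2.1076e+01  1.0522e+02 -2.0000e-03  5.3697e+01 -9.0088e+01] [ 5.500e-01 -3.304e+01 -1.148e+01 -2.000e-02  1.310e+00 -1.000e-02]
```

Request:
send_rows(
  plan=[
    [255,0,0,0,0],
    [255,0,0,0,0],
    [255,0,0,0,0],
  ],
)

```text
time_s: 14.97
position: [0.4384, 0.1765, 0.2075]
tcp_rot: [[-0.989, -0.147, -0.001], [-0.147, 0.989, -0.0], [0.001, -0.0, -1.0]]
force: [2.3, 1.2, -1.9]
opening: 0.257
grasp_force: 30.0
```

```bash
python3 -c "
from rod import *
s=read_state();print(tou(s['position'])*1000,s['force'],s['moment'],s['joint_positions'].round(3))
s,p,W,r=rod('top');U=tou(W)*1000
m=(U[...,2]>190)&(U[...,2]<206)&(U[...,0]>15)&(U[...,0]<75)&(U[...,1]>122)&(U[...,1]<139); print(np.percentile(U[m],[0,25,50,75,100],axis=0).round(1))
m=(abs(U[...,2]-218)<5)&(U[...,1]>147)&(U[...,1]<158)&(U[...,0]>-60); print('rod end',np.sort(U[m][:,0])[-8:].round(1))
"
```

```text
[-148.72395013  153.01117543  207.46267459] [ 2.33768059  1.1593428  -1.90268472] [ 0.05775866 -0.53906893 -0.01830441] [ 8.34600e+00  2.10870e+01  1.05226e+02 -2.00000e-03  5.37330e+01
 -9.00890e+01]
[[ 36.3 129.3 194.7]
 [ 38.9 131.4 198.7]
 [ 41.5 133.  199.8]
 [ 44.7 135.  201.8]
 [ 49.1 138.7 203.1]]
rod end [47.9 48.2 48.5 49.1 49.3 50.7 50.9 51.6]
```

Request:
send_rows(
  plan=[
    [255,0.0001,0,0,0],
  ],
)

```text
time_s: 15.1
position: [0.4384, 0.1765, 0.2075]
tcp_rot: [[-0.989, -0.147, -0.001], [-0.147, 0.989, -0.0], [0.001, 0.0, -1.0]]
force: [2.7, 0.8, -1.8]
opening: 0.253
grasp_force: 30.0
```

Request:
send_rows(
  plan=[
    [255,0.0001,0,0,0],
  ],
)

```text
time_s: 15.18
position: [0.4384, 0.1765, 0.2075]
tcp_rot: [[-0.989, -0.147, -0.0], [-0.147, 0.989, -0.0], [0.0, -0.0, -1.0]]
force: [4.1, 0.2, -0.9]
opening: 0.248
grasp_force: 30.0
```

Request:
send_rows(
  plan=[
    [255,0.0001,0,0,0],
  ],
)

```text
time_s: 15.27
position: [0.4384, 0.1765, 0.2075]
tcp_rot: [[-0.989, -0.147, -0.0], [-0.147, 0.989, -0.0], [0.0, 0.0, -1.0]]
force: [3.6, 0.5, -1.2]
opening: 0.247
grasp_force: 30.0
```

Request:
send_rows(
  plan=[
    [255,0.0001,0,0,0],
  ],
)

```text
time_s: 15.35
position: [0.4384, 0.1765, 0.2075]
tcp_rot: [[-0.989, -0.147, 0.0], [-0.147, 0.989, 0.0], [-0.0, -0.0, -1.0]]
force: [4.1, 0.4, -1.2]
opening: 0.251
grasp_force: 30.0
```

Request:
send_rows(
  plan=[
    [255,0.0002,0,0,0],
  ],
)

```text
time_s: 15.43
position: [0.4384, 0.1765, 0.2076]
tcp_rot: [[-0.989, -0.147, 0.001], [-0.147, 0.989, 0.0], [-0.001, 0.0, -1.0]]
force: [5.9, 0.9, -2.6]
opening: 0.247
grasp_force: 30.0
```

Request:
send_rows(
  plan=[
    [255,0.0002,0,0,0],
    [255,0.0002,0,0,0],
  ],
)

```text
time_s: 15.6
position: [0.438, 0.1764, 0.2076]
tcp_rot: [[-0.989, -0.147, 0.001], [-0.147, 0.989, 0.0], [-0.001, -0.0, -1.0]]
force: [4.2, 1.1, -1.5]
opening: 0.251
grasp_force: 30.0
```

Request:
send_rows(
  plan=[
    [255,0.00025,0,0,0],
    [255,0.00025,0,0,0],
    [255,0.00025,0,0,0],
    [255,0.00025,0,0,0],
    [255,0.00025,0,0,0],
    [255,0.00025,0,0,0],
  ],
)

```text
time_s: 16.1
position: [0.4362, 0.1762, 0.2076]
tcp_rot: [[-0.989, -0.147, 0.0], [-0.147, 0.989, 0.0], [-0.0, 0.0, -1.0]]
force: [4.0, 0.8, -2.5]
opening: 0.25
grasp_force: 30.0
```

Request:
send_rows(
  plan=[
    [255,0.00025,0,0,0],
    [255,0.00025,0,0,0],
    [255,0.00025,0,0,0],
    [255,0.00025,0,0,0],
    [255,0.00025,0,0,0],
    [255,0.00025,0,0,0],
  ],
)

```text
time_s: 16.6
position: [0.4348, 0.176, 0.2075]
tcp_rot: [[-0.989, -0.147, 0.0], [-0.147, 0.989, -0.0], [0.0, -0.0, -1.0]]
force: [5.4, 0.1, -1.8]
opening: 0.25
grasp_force: 30.0
```

Request:
send_rows(
  plan=[
    [255,0.00025,0,0,0],
    [255,0.00025,0,0,0],
    [255,0.00025,0,0,0],
    [255,0.00025,0,0,0],
    [255,0.00025,0,0,0],
    [255,0.00025,0,0,0],
  ],
)

```text
time_s: 17.1
position: [0.4333, 0.1757, 0.2075]
tcp_rot: [[-0.989, -0.147, -0.0], [-0.147, 0.989, -0.0], [0.0, 0.0, -1.0]]
force: [4.6, 0.3, -1.7]
opening: 0.253
grasp_force: 30.0
```

Request:
send_rows(
  plan=[
    [255,0.00025,0,0,0],
    [255,0.00025,0,0,0],
    [255,0.00025,0,0,0],
    [255,0.00025,0,0,0],
    [255,0.00025,0,0,0],
    [255,0.00025,0,0,0],
  ],
)

```text
time_s: 17.6
position: [0.4318, 0.1755, 0.2076]
tcp_rot: [[-0.989, -0.147, 0.0], [-0.147, 0.989, 0.0], [-0.0, 0.0, -1.0]]
force: [5.4, 1.1, -1.7]
opening: 0.248
grasp_force: 30.0
```

Request:
send_rows(
  plan=[
    [255,0.00025,0,0,0],
    [255,0.00025,0,0,0],
    [255,0.00025,0,0,0],
    [255,0.00025,0,0,0],
    [255,0.00025,0,0,0],
    [255,0.00025,0,0,0],
  ],
)

```text
time_s: 18.1
position: [0.431, 0.1754, 0.2077]
tcp_rot: [[-0.989, -0.147, 0.002], [-0.147, 0.989, 0.0], [-0.002, 0.0, -1.0]]
force: [6.3, 0.9, -1.7]
opening: 0.251
grasp_force: 30.0
```

Request:
send_rows(
  plan=[
    [255,0.00025,0,0,0],
    [255,0.00025,0,0,0],
  ],
)

```text
time_s: 18.27
position: [0.431, 0.1754, 0.2078]
tcp_rot: [[-0.989, -0.147, 0.003], [-0.147, 0.989, 0.0], [-0.003, 0.0, -1.0]]
force: [6.4, 1.5, -3.3]
opening: 0.254
grasp_force: 30.0
```

Request:
send_rows(
  plan=[
    [255,0.00025,0,0,0],
    [255,0.00025,0,0,0],
  ],
)

```text
time_s: 18.43
position: [0.431, 0.1753, 0.2079]
tcp_rot: [[-0.989, -0.147, 0.004], [-0.147, 0.989, 0.001], [-0.004, 0.0, -1.0]]
force: [7.0, 2.0, -1.8]
opening: 0.249
grasp_force: 30.0
```

Request:
send_rows(
  plan=[
    [255,0.00025,0,0,0],
    [255,0.00025,0,0,0],
    [255,0.00025,0,0,0],
    [255,0.00025,0,0,0],
  ],
)

```text
time_s: 18.77
position: [0.4309, 0.1753, 0.2081]
tcp_rot: [[-0.989, -0.147, 0.006], [-0.147, 0.989, 0.001], [-0.006, 0.0, -1.0]]
force: [8.8, 2.4, -3.0]
opening: 0.248
grasp_force: 30.0
```

Request:
send_rows(
  plan=[
    [255,0.0003,0,0,0],
    [255,0.0003,0,0,0],
    [255,0.0003,0,0,0],
    [255,0.0003,0,0,0],
    [255,0.0003,0,0,0],
    [255,0,0,0,0],
  ],
)

```text
time_s: 19.27
position: [0.4308, 0.1753, 0.2085]
tcp_rot: [[-0.989, -0.146, 0.009], [-0.146, 0.989, 0.001], [-0.009, 0.0, -1.0]]
force: [10.2, 1.8, -3.0]
opening: 0.253
grasp_force: 30.0
```

Request:
send_rows(
  plan=[
    [255,0.0003,0,0,0],
    [255,0.0003,0,0,0],
    [255,0.0003,0,0,0],
    [255,0.0003,0,0,0],
    [255,0.0003,0,0,0],
    [255,0.0003,0,0,0],
    [255,0,0,0,0],
    [255,0,0,0,0],
    [255,0,0,0,0],
  ],
)

```text
time_s: 20.02
position: [0.4307, 0.1752, 0.2089]
tcp_rot: [[-0.989, -0.146, 0.013], [-0.146, 0.989, 0.002], [-0.013, 0.0, -1.0]]
force: [12.1, 2.4, -4.1]
opening: 0.251
grasp_force: 30.0
```

```bash
python3 -c "
from rod import *
s,p,W,r=rod('top');U=tou(W)*1000;print(tou(s['position'])*1000,s['force'])
m=(U[...,2]>190)&(U[...,2]<206)&(U[...,0]>5)&(U[...,0]<55)&(U[...,1]>122)&(U[...,1]<139); print(np.percentile(U[m],[0,25,50,75,100],axis=0).round(1))
for a in range(-150,60,15):
  m=(abs(U[...,2]-218)<12)&(abs(U[...,1]-152)<8)&(U[...,0]>a)&(U[...,0]<a+15)
  if m.sum(): print(a,m.sum(),np.median(U[m],axis=0).round(1))
"
```

```text
[-156.50441003  152.8644123   208.91428872] [12.11602735  2.35590382 -4.13401453]
[[ 28.8 128.6 194.4]
 [ 32.  131.1 199.5]
 [ 34.4 133.1 200.1]
 [ 37.3 135.2 201.4]
 [ 42.1 138.9 203.4]]
-120 5 [-106.   147.6  220.2]
-105 34 [-97.4 149.7 220.1]
-90 27 [-81.3 152.  217.4]
-75 25 [-68.7 152.1 217.6]
-60 28 [-52.7 152.5 218. ]
-45 27 [-37.3 152.  217.7]
-30 28 [-22.4 152.5 217.5]
-15 13 [ -3.8 152.4 217.3]
0 27 [  7.8 152.3 217.2]
15 26 [ 22.9 151.9 216.9]
30 27 [ 38.3 152.2 217.1]
45 2 [ 46.2 152.5 216.1]
```

Request:
send_rows(
  plan=[
    [255,-0.001,0,0,0],
    [255,-0.001,0,0,0],
    [255,-0.001,0,0,0],
    [255,-0.002,0,0,0],
    [255,-0.002,0,0,0],
    [255,-0.003,0,0,0],
    [255,-0.003,0,0,0],
    [255,-0.003,0,0,0],
    [255,-0.003,0,0,0],
    [255,-0.003,0,0,0],
    [255,-0.002,0,0,0],
    [255,0,0,0,0],
    [255,0,0,0,0],
    [255,0,0,0,0],
  ],
)

```text
time_s: 21.23
position: [0.4485, 0.178, 0.2075]
tcp_rot: [[-0.989, -0.147, -0.001], [-0.147, 0.989, -0.0], [0.001, -0.0, -1.0]]
force: [0.5, -0.4, -1.5]
opening: 0.249
grasp_force: 30.0
```

```bash
python3 -c "
from rod import *
s,p,W,r=rod('top');U=tou(W)*1000;print(tou(s['position'])*1000,s['tcp_rot'].round(3),s['force'])
m=(U[...,2]>190)&(U[...,2]<206)&(U[...,0]>5)&(U[...,0]<55)&(U[...,1]>122)&(U[...,1]<139); print(np.percentile(U[m],[0,25,50,75,100],axis=0).round(1))
m=(abs(U[...,2]-218)<5)&(U[...,1]>147)&(U[...,1]<158)&(U[...,0]>-60); print('rod end',np.sort(U[m][:,0])[-8:].round(1))
m=(abs(U[...,2]-184)<5)&(U[...,1]>147)&(U[...,1]<158)&(U[...,0]>-60); print('lip',np.sort(U[m][:,0]).round(1))
for a in range(60,200,20):
    k=(r[...,0]>a)&(r[...,0]<a+20)&(abs(r[...,1])<10)&(r[...,2]>0)&(r[...,2]<18); q=r[k]
    if len(q): print(a,len(q),q[:,1].mean().round(1),np.median(q[:,2]).round(1))
"
```

```text
[-138.48125196  153.01490216  207.4623429 ] [[-0.989 -0.147 -0.001]
 [-0.147  0.989 -0.   ]
 [ 0.001 -0.    -1.   ]] [ 0.47643246 -0.44170877 -1.53027115]
[[ 29.4 128.8 195.1]
 [ 32.1 130.7 199.1]
 [ 34.7 132.2 201. ]
 [ 36.5 134.2 202.3]
 [ 41.9 138.6 205.8]]
rod end [51.1 51.5 51.8 59.8 61.  62.4 62.7 63.2]
lip [46.8 47.3 48.8 50.3 51.1 51.5 51.6 52.9 53.6 53.9 55.4 56.  56.2 57.2
 57.3 57.6 58.7 60.4 62.3]
60 35 -1.2 9.1
80 35 -0.5 8.8
100 35 -0.9 8.3
120 24 -0.3 7.7
140 33 -0.4 7.7
160 35 -0.8 7.2
180 22 0.0 6.7
```

Request:
send_rows(
  plan=[
    [255,0,0,-0.004,0],
    [255,0,0,-0.006,0],
    [255,0,0,-0.007,0],
    [255,0,0,-0.007,0],
    [255,0,0,-0.007,0],
    [255,0,0,-0.006,0],
    [255,0,0,-0.005,0],
    [255,0,0,0,0],
    [255,0,0,0,0],
  ],
)

```text
time_s: 22.03
position: [0.449, 0.1781, 0.2499]
tcp_rot: [[-0.989, -0.147, 0.001], [-0.147, 0.989, 0.0], [-0.001, 0.0, -1.0]]
force: [0.0, -0.1, -0.6]
opening: 0.248
grasp_force: 30.0
```

Request:
send_rows(
  plan=[
    [255,0,-0.005,0,0],
    [255,0,-0.01,0,0],
    [255,0,-0.014,0,0],
    [255,0,-0.015,0,0],
    [255,0,-0.015,0,0],
    [255,0,-0.015,0,0],
    [255,0,-0.015,0,0],
    [255,0,-0.015,0,0],
    [255,0,-0.01,0,0],
    [255,0,-0.008,0,0],
    [255,0,-0.005,0,0],
    [255,0,-0.002,0,0],
    [255,0,0,0,0],
    [255,0,0,0,0],
  ],
)

```text
time_s: 23.2
position: [0.4676, 0.0507, 0.2495]
tcp_rot: [[-0.989, -0.147, -0.0], [-0.147, 0.989, 0.0], [0.0, 0.0, -1.0]]
force: [0.6, 0.0, -1.2]
opening: 0.25
grasp_force: 30.0
```

Request:
send_rows(
  plan=[
    [255,0,0,-0.015,0],
    [255,0,0,-0.025,0],
    [255,0,0,-0.025,0],
    [255,0,0,-0.025,0],
    [255,0,0,-0.025,0],
    [255,0,0,-0.02,0],
    [255,0,0,-0.015,0],
    [255,0,0,0,0],
  ],
)

```text
time_s: 23.87
position: [0.4693, 0.051, 0.4029]
tcp_rot: [[-0.989, -0.148, 0.008], [-0.148, 0.989, -0.001], [-0.007, -0.002, -1.0]]
force: [0.5, -0.6, -1.4]
opening: 0.252
grasp_force: 30.0
```

```bash
python3 -c "
from rod import *
s,p,W,r=rod('top');U=tou(W)*1000;print(s['position'],tou(s['position'])*1000,s['tcp_rot'].round(3),s['force'])
for a in range(80,210,20):
    k=(r[...,0]>a)&(r[...,0]<a+20)&(abs(r[...,1])<10)&(r[...,2]>-2)&(r[...,2]<18); q=r[k]
    if len(q): print(a,len(q),q[:,1].mean().round(1),np.median(q[:,2]).round(1),q[:,0].max())
"
```

```text
[0.46929411 0.05097719 0.40294131] [-136.61572892   24.31632833  402.94130834] [[-0.989 -0.148  0.008]
 [-0.148  0.989 -0.001]
 [-0.007 -0.002 -1.   ]] [ 0.4634526  -0.63884998 -1.41289719]
80 39 -0.4 9.2 99.53442567070975
100 56 -0.6 8.6 119.12061890275545
120 59 -0.5 8.3 139.898534808946
140 56 -0.6 8.2 159.51136826956113
160 56 -0.4 7.5 179.87960227748528
180 56 -0.4 7.3 199.85093624895637
200 6 -0.9 6.5 202.53393315686853
```

Request:
send_rows(
  plan=[
    [255,0.001,-0.013,0,0],
    [255,0.002,-0.025,0,0],
    [255,0.002,-0.025,0,0],
    [255,0.002,-0.025,0,0],
    [255,0.002,-0.025,0,0],
    [255,0.002,-0.025,0,0],
    [255,0.002,-0.025,0,0],
    [255,0.002,-0.025,0,0],
    [255,0.002,-0.025,0,0],
    [255,0.002,-0.025,0,0],
    [255,0.002,-0.025,0,0],
    [255,0.002,-0.025,0,0],
    [255,0.002,-0.025,0,0],
    [255,0.002,-0.025,0,0],
    [255,0.002,-0.025,0,0],
    [255,0.001,-0.012,0,0.045],
    [255,0,0,0,0.0455],
    [255,0,0,0,0.0455],
    [255,0,0,0,0.0455],
    [255,0,0,0,0],
  ],
)

```text
time_s: 25.58
position: [0.4926, -0.3242, 0.3971]
tcp_rot: [[-0.999, 0.035, -0.003], [0.035, 0.999, 0.003], [0.003, 0.003, -1.0]]
force: [-0.2, -0.1, -1.8]
opening: 0.252
grasp_force: 30.0
```

Request:
send_rows(
  plan=[
    [255,0,0,0.02,0],
    [255,0,0,0.03,0],
    [255,0,0,0.03,0],
    [255,0,0,0.03,0],
    [255,0,0,0.03,0],
    [255,0,0,0.03,0],
    [255,0,0,0.025,0],
    [255,0,0,0.015,0],
    [255,0,0,0.01,0],
    [255,0,0,0,0],
    [255,0,0,0,0],
    [255,0,0,0,0],
    [255,0,0,0,0],
  ],
)

```text
time_s: 26.67
position: [0.4939, -0.3256, 0.181]
tcp_rot: [[-0.999, 0.034, 0.002], [0.034, 0.999, -0.002], [-0.002, -0.002, -1.0]]
force: [-0.5, 0.4, -1.2]
opening: 0.245
grasp_force: 30.0
```

```bash
python3 -c "
from rod import *
s,p,W,r=rod('top');print(s['position'],s['tcp_rot'].round(3),s['force'])
for a in range(-80,210,20):
    k=(r[...,0]>a)&(r[...,0]<a+20)&(abs(r[...,1])<10)&(r[...,2]>-2)&(r[...,2]<22); q=r[k]
    if len(q): print(a,len(q),q[:,1].mean().round(1),np.median(q[:,2]).round(1),q[:,0].max(),W[k][:,1].mean().round(4))
s,p,W,r=rod('wrist'); k=(abs(r[...,1])<9)&(abs(r[...,2]-18)<6)&(r[...,0]<-20);print('tail',np.percentile(r[k][:,0],[0,1,2]))
"
```

```text
[ 0.49387981 -0.32555462  0.1809911 ] [[-0.999  0.034  0.002]
 [ 0.034  0.999 -0.002]
 [-0.002 -0.002 -1.   ]] [-0.51094026  0.35522372 -1.22048015]
80 15 2.2 7.2 99.63828877125175 -0.3265
100 30 1.6 8.9 119.9319408857018 -0.3276
120 26 1.3 7.8 139.8153540427405 -0.3287
140 31 0.8 7.4 159.45252367582725 -0.3298
160 33 1.0 7.0 179.0952444886438 -0.3303
180 32 1.6 6.9 199.86610103315536 -0.3304
200 3 -0.3 5.6 202.71773534055075 -0.3327
tail [-74.99130905 -74.29178881 -73.8358101 ]
```

Request:
send_rows(
  plan=[
    [255,-0.001,0.0008,0.02,0],
    [255,0,0,0.025,0],
    [255,0,0,0.025,0],
    [255,0,0,0.02,0],
    [255,0,0,0.01,0],
    [255,0,0,0.008,0],
    [255,0,0,0.005,0],
    [255,0,0,0,0],
    [255,0,0,0,0],
    [255,0,0,0.002,0],
    [255,0,0,0.002,0],
    [255,0,0,0,0],
    [255,0,0,0,0],
  ],
)

```text
time_s: 27.85
position: [0.4942, -0.3242, 0.0629]
tcp_rot: [[-0.999, 0.034, 0.0], [0.034, 0.999, -0.0], [-0.0, -0.0, -1.0]]
force: [-0.3, 0.5, -1.0]
opening: 0.252
grasp_force: 30.0
```

```bash
python3 -c "
from rod import *
s,p,W,r=rod('top');print(s['position'],s['tcp_rot'].round(3),s['force'])
k=(abs(W[...,1]+.328)<.015)&(W[...,0]>.58)&(W[...,0]<.69)&(W[...,2]>.05)&(W[...,2]<.09);f=np.polyfit(W[k][:,0],W[k][:,1],1);print(np.polyval(f,[.6,.67]),np.polyfit(W[k][:,0],W[k][:,2],1),W[k].mean(0))
"
```

```text
[ 0.49419969 -0.32421549  0.06285448] [[-0.999  0.034  0.   ]
 [ 0.034  0.999 -0.   ]
 [-0.    -0.    -1.   ]] [-0.28254325  0.51005412 -0.96090597]
[-0.32723414 -0.32869933] [0.00290512 0.06795527] [ 0.62870445 -0.32783496  0.06978173]
```

Request:
send_rows(
  plan=[
    [255,-0.0005,0,0.001,0],
    [255,0,0,0.001,0],
    [255,0,0,0.001,0],
    [255,0,0,0,0],
    [255,0,0,0,0],
  ],
)

```text
time_s: 28.32
position: [0.4949, -0.3245, 0.0598]
tcp_rot: [[-0.999, 0.034, 0.001], [0.034, 0.999, -0.001], [-0.001, -0.001, -1.0]]
force: [-0.9, 0.0, 0.8]
opening: 0.249
grasp_force: 30.0
```

Request:
send_rows(
  plan=[
    [170,0,0,0,0],
    [140,0,0,0,0],
    [100,0,0,0,0],
    [0,0,0,0,0],
    [0,0,0,0,0],
    [0,0,0,0,0],
    [0,0,0,0,0],
    [0,0,0,0,0],
    [0,0,0,0,0],
    [0,0,0,0,0],
    [0,0,0,0,0],
    [0,0,0,0,0],
    [0,0,0,0,0],
    [0,0,0,0,0],
    [0,0,0,0,0],
  ],
)

```text
time_s: 29.57
position: [0.4946, -0.3242, 0.0596]
tcp_rot: [[-0.999, 0.034, 0.0], [0.034, 0.999, -0.0], [-0.0, -0.0, -1.0]]
force: [-0.4, 0.6, 0.2]
opening: 1.002
grasp_force: 0.0
```

Request:
send_rows(
  plan=[
    [0,0,0,-0.005,0],
    [0,0,0,-0.01,0],
    [0,0,0,-0.02,0],
    [0,0,0,-0.03,0],
    [0,0,0,-0.03,0],
    [0,0,0,-0.03,0],
    [0,0,0,-0.03,0],
    [0,0,0,-0.03,0],
    [0,0,0,-0.01,0],
    [0,0,0,0,0],
    [0,0,0,0,0],
    [0,0,0,0,0],
    [0,0,0,0,0],
  ],
)

```text
time_s: 30.65
position: [0.4936, -0.3233, 0.2524]
tcp_rot: [[-0.999, 0.034, -0.003], [0.034, 0.999, 0.003], [0.003, 0.003, -1.0]]
force: [0.4, -0.4, 0.0]
opening: 0.999
grasp_force: 0.0
```

Run:
```python
from rod import *
s,p,W,r=rod('wrist');print(s['position'],s['force'],s['opening'])
cv2.imwrite("pics/w6.png",p)
for a,b in [(.42,.44),(.46,.48),(.48,.50),(.5,.52),(.52,.54),(.56,.58),(.66,.68)]:
    k=(W[...,0]>a)&(W[...,0]<b)&(W[...,2]>.055)&(W[...,2]<.09)&(abs(W[...,1]+.326)<.018); q=W[k]
    if len(q): print(a,len(q),q[:,1].mean(),np.median(q[:,2]))
k=(W[...,2]>.072)&(W[...,2]<.084)&(abs(W[...,1]+.324)<.009)&(W[...,0]<.47); print("tail",np.percentile(W[k][:,0],[0,1,2]))
s,p,W,r=rod('top'); d0=np.load("top0.npy"); U=tou(W)*1000;U0=tou(cloud(calibration("top"),d0))*1000
for q in (U0,U):
    m=(q[...,2]>190)&(q[...,2]<206)&(q[...,0]>20)&(q[...,0]<75)&(q[...,1]>125)&(q[...,1]<139); print(np.median(q[m],axis=0))
    k=(q[...,2]>183)&(q[...,2]<225)&(q[...,1]>168)&(q[...,1]<187)&(q[...,0]>-60)&(q[...,0]<8); print(np.histogram(q[k][:,0],bins=np.arange(-56,8,4))[0])
```

```text
[ 0.49360161 -0.32325104  0.25238475] [ 0.39797475 -0.35433629  0.03566179] 0.9991818974079303
0.42 368 -0.32569502819278545 0.07830989952929757
0.46 336 -0.3264281576057437 0.07855603400630506
0.48 317 -0.327061970598125 0.07851564749920509
0.5 309 -0.32775891820220077 0.07846258069627016
0.52 286 -0.328264642127758 0.07844358552993858
0.56 89 -0.3294961134910275 0.06927365124182316
0.66 73 -0.3329122825855901 0.06916183530974401
tail [0.30713351 0.30844887 0.30884618]
[ 56.20684325 132.48843789 199.84355907]
[ 0  6 34 19 15 18 17 15 17 15 16  0  7  8 15]
[ 34.36722407 132.20312269 200.59353893]
[ 0  6 39 16 17 18 18 16 17 16 14  4  7  8 16]
```

View pics/w6.png

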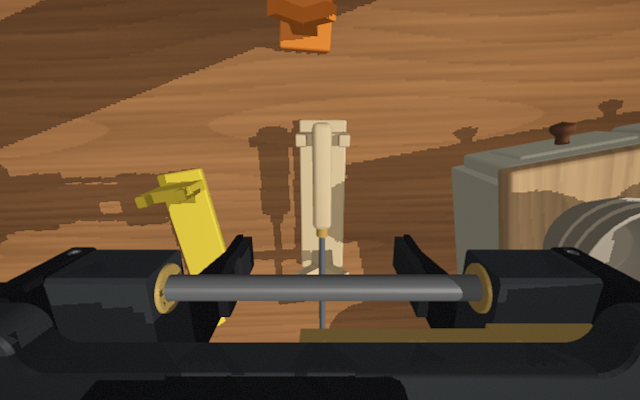

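```bash
python3 -c "
from rig import *
print(hand_in())"
```

```text
the job is handed in; nothing more can be done
None
```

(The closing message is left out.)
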